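Put three tape rolls back on their own stands

ROBOT

A 6-joint arm with a two-finger parallel gripper is mounted at the origin on the work surface. World frame = base frame: x ahead of the robot, y to its left, z up, the work surface at z = 0. Lengths are in m, angles in degrees, forces in N, time in s.
With the tool pointing down it reaches from about 0.35 to 0.875 m from the base axis. Payload 4.2 kg.
Tool frame: the origin (TCP) lies where the fingers leave the gripper's body, on its centre line; the fingertips stand 70 mm ahead of it and the grasp point (between the pads) lies 51 mm ahead of it; z points along the fingers, y is the direction in which the jaws open and shut (so a half turn about z gives the same grasp; the last joint's range is limited). The gripper opens to 87 mm and grips with 3 to 60 N. Pads are 19 mm wide; open, the fingers measure 117 mm over their backs; the gripper's body (75 mm by 190 mm) begins 51 mm behind the grasp point.
Start: joints at [88.155, 22.042, 0.453, 0, -68.411, -14.817], TCP at [0.179, 0.599, 0.292] pointing down, gripper open.
Joint ranges: [-179.83, 179.83], [-69.29, 118.12], [-61.27, 80.66], [-181.25, 117.63], [-171.15, -9.14], [-177.46, 177.46]. Speed limits (degrees/s): [159.86, 159.86, 180, 180, 180, 180].

INTERFACE

Orientations are given as a 3x3 rotation matrix whose columns are the frame's x, y, z axes.
In Python, from station import sense, capture, camera_model, finish_job gives the robot as it stands.
- The arm moves only by the shell command python3 -m inch 'ROWS'. ROWS is JSON, a list of rows, each an object with "hand": the closure, from 0 (fully open) to 1 (shut); "slide": the shift along the world's x, y, z in cm, a list of three; "yaw": the turn about the world's z in rad. A call has 1 to 10 rows; each row is the pose to reach, as a shift and turn from the pose commanded when the call began; what a row does not reach only later rows make up. A row lasts 1/8 s, in which the tool goes at most 62.5 mm and 10.7 degrees, less where a joint would pass 70% of its speed; a pose out of reach is approached as far as the arm can. A call with a gripper value outside its range is refused whole. The fingers move at their own pace and stop on an object; the grip force is fixed at half the most. Time passes only in rows, so rows that repeat a pose let the fingers close. It gives the time, the measured TCP pose, the force and the opening at its end, in the units of the state.
- sense(): the state, without advancing time (a new reading comes with each control period).
- capture(name): name is "side" or "top"; returns the picture (480x640x3 uint8, blue, green, red); there is no depth.
- camera_model(name): a dict with "mtx" (3x3 intrinsics, pixels), "xyz" and "orientation" of the camera in the world. Camera axes: x right, y up, looking along -z (the intrinsics and any distortion apply to the point x, -y, -z); pixel columns grow to the right and rows downward; lengths in m; the calibration is good to about 2 mm. A picture is of the moment at which its call begins. camera_model takes no time and is no camera call.
- finish_job(): hands the job in, once; it reports no verdict.
The state is a dict: "time_s": time; "joints": joint angles; "joint_velocities": joint speeds; "effort": joint torques, N m; "tcp_pos": TCP position; "ee_rot": TCP orientation; "wrist_force": force on the tool from outside, world axes, zero at the start; "moment": the same for the moment, N m; "gripper_width": opening from 0.0 (shut) to 1.0 (fully open).
Only numpy, scipy, OpenCV 4.12 (cv2) and the standard library are available. Lean on these libraries where they do the work, as an engineer would, in place of code of your own. Each camera call takes 0.05 s, during which the arm holds its last target. There are 200 camera calls.

TASK

The three tape rolls on the sign-shop table are on the wrong stands: move the big wide roll to the stand with the toothed tear bar, the tall roll to the stand with the pens, and the small low roll to the stand with the metal rule, each threaded over the post and sitting down on the base plate. Every stand is taken at first, so begin by parking a roll on the spare post with the plain round base, let go of it there, and have the spare post empty again at the end. Never tip a roll over, and leave the spray bottle, the hand roller and the squeegee where they are.

Things in the scene. Friction and masses are not known exactly. Their poses are not given: they have to be found in the camera images.
- big_roll: Roll of white tape on a brown cardboard core, standing on end, threaded over a stand's post. Outer diameter 68 mm, height 34 mm, central through hole 38 mm diameter; mass 30 to 130 g, firm. Origin: centre of its underside, z up along the hole. The roll with the largest diameter, of middle height.
- tall_roll: Roll of white tape on a brown cardboard core, standing on end, threaded over a stand's post. Outer diameter 56 mm, height 58 mm, central through hole 38 mm diameter; mass 30 to 130 g, firm. Origin: centre of its underside, z up along the hole. The tallest roll.
- low_roll: Roll of white tape on a brown cardboard core, standing on end, threaded over a stand's post. Outer diameter 52 mm, height 24 mm, central through hole 38 mm diameter; mass 30 to 130 g, firm. Origin: centre of its underside, z up along the hole. The smallest and lowest roll; on a stand the post pokes out 6 mm above it.
- tear_stand: Grey plate with a post, fixed to the table. Origin: on the post axis at table height, z up. Plate 8 mm thick (rolls rest on it), x -42 to +82, y -42 to +42 mm. Post 14 mm diameter, its top 38 mm above the table. Told by its toothed tear bar: a black bar with a serrated steel edge at x 64 to 78, y -40 to +40 mm, its top 39 mm above the table.
- pen_stand: Grey plate with a post, fixed to the table. Origin: on the post axis at table height, z up. Plate 8 mm thick (rolls rest on it), x -42 to +82, y -42 to +42 mm. Post 14 mm diameter, its top 38 mm above the table. Told by its wooden block with three black pens standing in it, at x 62 to 82, y -38 to +38 mm; block top 32 mm, pen tops 60 mm above the table.
- rule_stand: Grey plate with a post, fixed to the table. Origin: on the post axis at table height, z up. Plate 8 mm thick (rolls rest on it), x -42 to +82, y -42 to +42 mm. Post 14 mm diameter, its top 38 mm above the table. Told by its flat metal rule with black tick marks at x 63 to 81, y -65 to +65 mm, its top 11 mm above the table.
- spare_post: The spare stand, empty at the start: the same post (14 mm diameter, top 38 mm above the table) on a plain round grey base, 86 mm diameter, 8 mm thick, with no fitting; fixed to the table. Origin: on the post's axis at the base's underside.
- spray_bottle: Bystander: white spray bottle with a red head, standing, 52 mm diameter, 150 mm tall. Origin: centre of its underside.
- brayer: Bystander: hand roller lying flat, black rubber roller 30 mm diameter, 70 mm long, wire frame, wooden handle; 120 mm by 80 mm over all, up to 30 mm tall. Origin: on the table, between handle and roller; the roller is on its +x side.
- squeegee: Bystander: flat blue plastic squeegee with a grey felt edge, 76 by 90 mm, 8 mm thick, lying flat. Origin: centre of its underside.
Not all that is in view belongs to the job. What is shaped like the tear_stand but blue or pink is not meant.

How it is judged (in metres and radians):
On the way:
1. one of the rolls is parked on the spare post, seated on its base and let go (((horizontal distance between big_roll and spare_post below 0.015 m and z of big_roll in the frame of spare_post between 0.004 and 0.012 m and angle between big_roll's own z axis and vertical below 0.1 rad and contact force between the fingers and big_roll below 0.1 N) or (horizontal distance between tall_roll and spare_post below 0.015 m and z of tall_roll in the frame of spare_post between 0.004 and 0.012 m and angle between tall_roll's own z axis and vertical below 0.1 rad and contact force between the fingers and tall_roll below 0.1 N) or (horizontal distance between low_roll and spare_post below 0.015 m and z of low_roll in the frame of spare_post between 0.004 and 0.012 m and angle between low_roll's own z axis and vertical below 0.1 rad and contact force between the fingers and low_roll below 0.1 N))), for 0.2 s.
At the end, for the whole second after the job is handed in: The big roll is on the tear-bar stand, the tall roll on the pen stand and the low roll on the rule stand, each over the post (axis within 15 mm of the post's axis), down on the base plate (within 4 mm), upright (within 0.1 rad) and at rest; the spare post is empty (no roll within 80 mm of it) (horizontal distance between big_roll and tear_stand below 0.015 m and z of big_roll in the frame of tear_stand between 0.004 and 0.012 m and angle between each of big_roll, tall_roll, low_roll's own z axis and vertical below 0.1 rad and linear speed of each of big_roll, tall_roll, low_roll below 0.02 m/s and angular speed of each of big_roll, tall_roll, low_roll below 0.3 rad/s and horizontal distance between tall_roll and pen_stand below 0.015 m and z of tall_roll in the frame of pen_stand between 0.004 and 0.012 m and horizontal distance between low_roll and rule_stand below 0.015 m and z of low_roll in the frame of rule_stand between 0.004 and 0.012 m and horizontal distance between each of big_roll, tall_roll, low_roll and spare_post above 0.08 m); the robot touches nothing.
It fails at once if a roll is tipped over (more than 0.7 rad) (angle between any of big_roll, tall_roll, low_roll's own z axis and vertical above 0.7 rad).
It fails at once if a bystander (spray bottle, hand roller, squeegee) is moved by more than 30 mm (distance of any of spray_bottle, brayer, squeegee from where it was at the start of the episode above 0.03 m).
It also fails if it takes over 120 s, if anything falls off the work surface, if the arm or the gripper's body presses on something with over 40 N, if the wrist force passes 120 N, or if a joint passes its speed limit or range.

## Working session

There is one attempt and no reset: what is moved stays moved. The work goes in short steps, Python scripts to look and compute and a shell command to move; the robot and the scene stay as the last step left them, time stands still between calls to the robot, and variables do not carry over. Pictures are saved under pics/ and viewed, about 12 in all and at most 16, crops included, and the job is handed in when it is done.

```bash
mkdir -p pics; ls
python3 - <<'E'
from station import *
import cv2
for n in("top","side"):
    cv2.imwrite(f"pics/{n}0.png",capture(n)); print(n,camera_model(n))
print(sense())
E
```

```text
pics
top {'mtx': array([[460.62887414,   0.        , 317.94217346],
       [  0.        , 460.62887414, 238.83565315],
       [  0.        ,   0.        ,   1.        ]]), 'xyz': array([ 0.31926131, -0.05613407,  1.0323952 ]), 'orientation': array([[ 0.02648958,  0.98865226, -0.14786824],
       [-0.99930426,  0.03007408,  0.02205785],
       [ 0.02625454,  0.14718106,  0.98876106]])}
side {'mtx': array([[536.6777244 ,   0.        , 322.50249381],
       [  0.        , 536.6777244 , 235.4697586 ],
       [  0.        ,   0.        ,   1.        ]]), 'xyz': array([0.23331889, 0.63610047, 0.869381  ]), 'orientation': array([[-0.96124698,  0.21147463, -0.17686925],
       [-0.27559761, -0.72061836,  0.63620369],
       [ 0.00708571,  0.66029361,  0.75097413]])}
{'time_s': 0.1, 'joints': array([ 8.81551740e+01,  2.20877634e+01,  3.88086925e-01, -2.52469438e-02,
       -6.84127390e+01, -1.48148445e+01]), 'joint_velocities': array([ 0.11680871, -0.15914582,  0.23756383,  0.10162038, -0.02069642,
        0.03406772]), 'effort': array([-1.85898321e-04, -3.91694105e+01,  1.87935197e+01,  4.23195049e+00,
        1.34260792e-02, -7.18421188e-05]), 'tcp_pos': array([0.17905932, 0.59838149, 0.29125748]), 'ee_rot': array([[ 9.57977945e-01, -2.86841478e-01, -4.72684174e-04],
       [-2.86841848e-01, -9.57975971e-01, -1.94777811e-03],
       [ 1.05883471e-04,  2.00151407e-03, -9.99997991e-01]]), 'wrist_force': array([-0.7677893 , -0.56035779, -0.20291439]), 'moment': array([-3.80286932e-02, -7.22840758e-06, -2.22896341e-02]), 'gripper_width': 1.002541616848962}
```

View pics/top0.png

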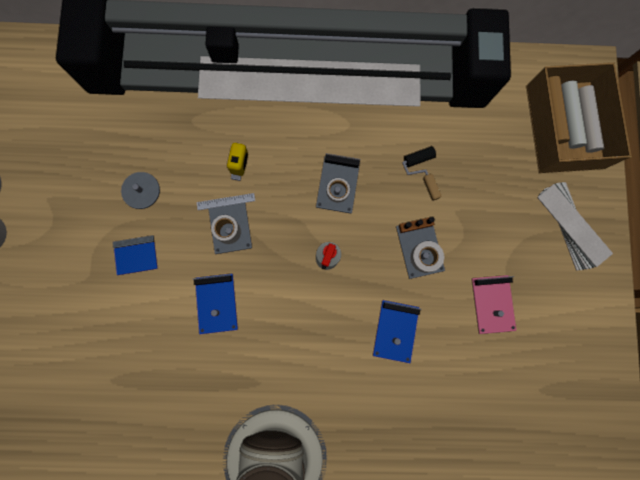

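View pics/side0.png

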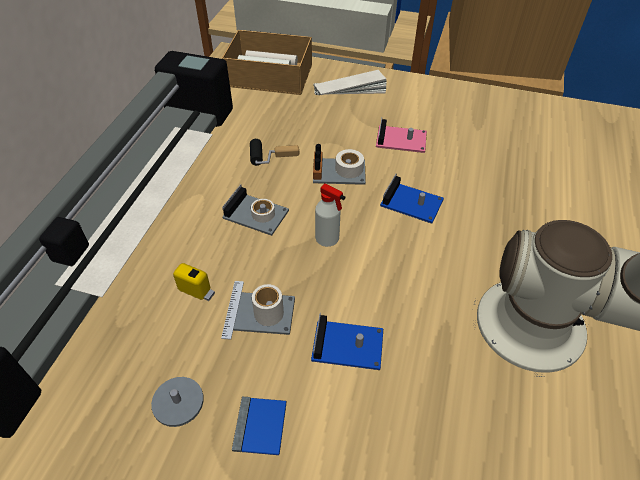

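The top view is oriented with +x up and +y left. The tall roll is on the rule stand (225,229), the low roll on the tear stand (338,189) and the big roll on the pen stand (428,257). The spare post is at (140,190) and the bottle at (328,255). The side view agrees. Next I'll zoom in on the stands.

```bash
cat > h.py <<'E'
import numpy as np, cv2
from station import *
def ray(n,u,v):
    c=camera_model(n); K=np.array(c["mtx"]); d=np.linalg.solve(K,[u,v,1.]); 
    return np.array(c["xyz"]), np.array(c["orientation"])@np.array([d[0],-d[1],-d[2]])
def onz(n,u,v,z):
    o,d=ray(n,u,v); return (o+d*(z-o[2])/d[2]).round(4)
def proj(n,p):
    c=camera_model(n); q=np.array(c["orientation"]).T@(np.array(p)-c["xyz"]); q=np.array([q[0],-q[1],-q[2]]); q=np.array(c["mtx"])@q; return q[:2]/q[2]
def mosaic(im,cs,name,w=80,h=60,s=5):
    ts=[cv2.resize(im[v-h//2:v+h//2,u-w//2:u+w//2],None,fx=s,fy=s,interpolation=cv2.INTER_CUBIC) for u,v in cs]
    cv2.imwrite(name,np.vstack([np.hstack(ts[:2]),np.hstack(ts[2:])]))
E
python3 - <<'E'
from h import *
im=cv2.imread("pics/top0.png")
mosaic(im,[(228,228),(338,185),(425,250),(140,190)],"pics/m0.png")
hsv=cv2.cvtColor(im,cv2.COLOR_BGR2HSV)
# grey plates: bluish-grey, low sat, mid value
g=((hsv[...,1]<70)&(hsv[...,2]>60)&(hsv[...,2]<150)).astype('u1')
w=((hsv[...,1]<60)&(hsv[...,2]>165)).astype('u1')
for nm,m in(("grey",g),("white",w)):
    n,l,st,c=cv2.connectedComponentsWithStats(m)
    for i in range(1,n):
        if 150<st[i,4]<3000 and 130<c[i][1]<300: print(nm,st[i],c[i].round(1))
E
```

```text
grey [ 316  162   43   52 1576] [337.  187.6]
grey [ 121  172   39   37 1108] [139.8 189.8]
grey [ 538  182   75   89 2620] [574.5 227.5]
grey [ 196  193   60   61 2005] [229.  221.1]
grey [ 396  226   49   53 1483] [420.5 251.2]
grey [113 235  41  16 269] [132.3 241.1]
grey [316 242  25  27 264] [328.  254.4]
```

View pics/m0.png

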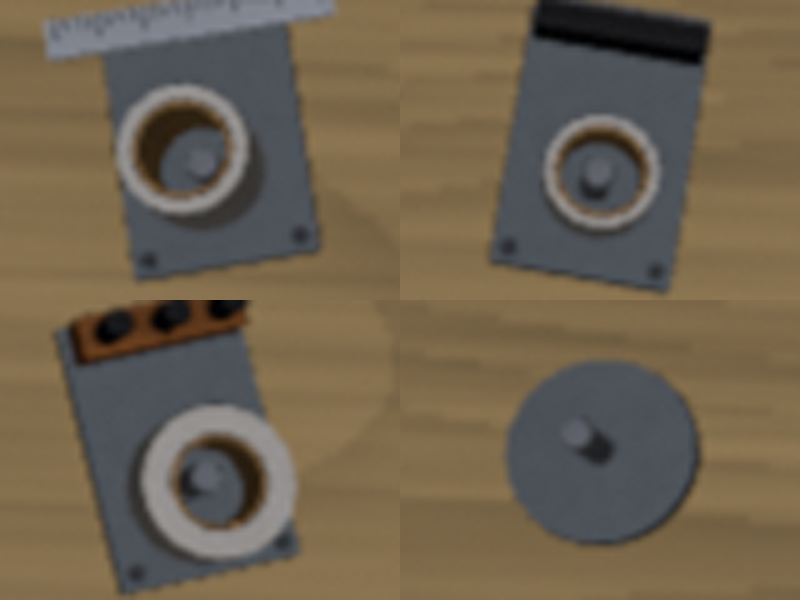

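Run:
```python
from h import *
T={"rule":(188,198),"tear":(298,155),"pen":(385,220),"spare":(100,160)}
def P(t,x,y,z): return onz("top",T[t][0]+(x+.5)/5-.5,T[t][1]+(y+.5)/5-.5,z)
R=sense()["ee_rot"]; print("tool y yaw",np.degrees(np.arctan2(R[1,1],R[0,1])))
for t,r,zr,p,e in(("rule",(183,149),.066,(203,160),((320,250),(290,30))),("tear",(202,172),.032,(198,170),((90,262),(130,40))),("pen",(219,182),.042,(209,171),((122,293),(55,30)))):
    a,b=[P(t,*q,.008) for q in e]; d=b-a
    print(t,"roll",P(t,*r,zr),"post",P(t,*p,.038),"yaw",np.degrees(np.arctan2(d[1],d[0])))
print("spare",P("spare",202,152,.008),P("spare",177,133,.038))
print("bottle",onz("top",328,254,.15))
```

```text
tool y yaw -106.6689884164716
rule roll [0.4822 0.1215 0.066 ] post [0.4824 0.1177 0.038 ] yaw 10.370379181142434
tear roll [ 0.5828 -0.1203  0.032 ] post [ 0.5821 -0.1181  0.038 ] yaw -8.434864264577058
pen roll [ 0.4369 -0.3196  0.042 ] post [ 0.4421 -0.3163  0.038 ] yaw 14.30918676018719
spare [0.5718 0.3264 0.008 ] [0.5726 0.3268 0.038 ]
bottle [ 0.4222 -0.096   0.15  ]
```

```bash
python3 -m inch '[{"hand":0,"slide":[15,-24,-2],"yaw":0.24},{"hand":0,"slide":[15,-24,-2],"yaw":0.24},{"hand":0,"slide":[15,-24,-2],"yaw":0.24},{"hand":0,"slide":[15,-24,-2],"yaw":0.24},{"hand":0,"slide":[15,-24,-2],"yaw":0.24},{"hand":0,"slide":[30.3,-47.8,-5],"yaw":0.473},{"hand":0,"slide":[30.3,-47.8,-5],"yaw":0.473},{"hand":0,"slide":[30.3,-47.8,-5],"yaw":0.473},{"hand":0,"slide":[30.3,-47.8,-5],"yaw":0.473},{"hand":0,"slide":[30.3,-47.8,-5],"yaw":0.473}]'
python3 - <<'E'
from h import *
s=sense(); R=s["ee_rot"]; print(s["tcp_pos"],np.degrees(np.arctan2(R[1,1],R[0,1])),s["joints"])
cv2.imwrite("pics/s1.png",capture("side"))
E
```

```text
time_s: 1.35
tcp_pos: [0.4828, 0.1184, 0.2416]
ee_rot: [[0.984, 0.179, -0.001], [0.179, -0.984, -0.0], [-0.001, 0.0, -1.0]]
wrist_force: [-0.3, 1.4, -0.2]
gripper_width: 0.999
[0.4827545  0.11835552 0.24161785] -79.67139140948399 [ 3.25252972e+01  1.22778282e+01 -2.14462305e+01 -8.25808443e-03
 -5.63392330e+01  6.78078831e+01]
```

View pics/s1.png

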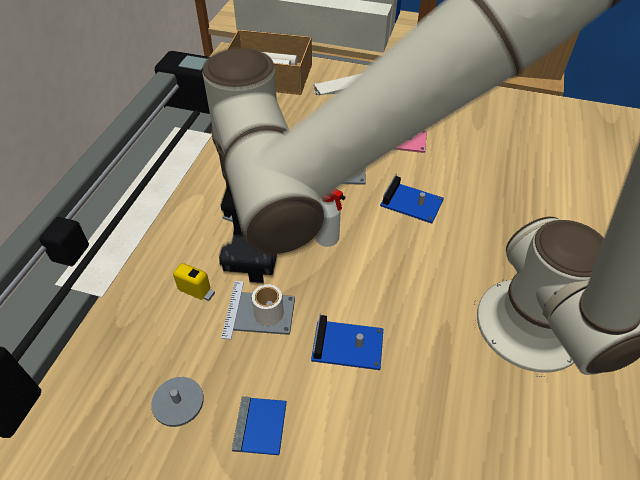

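The hand is above the rule stand and clear of everything. I'll check the position against the side view, then descend to the tall roll.

```bash
python3 - <<'E'
from h import *
print(proj("side",[.4822,.1215,.066]),proj("side",[.5722,.3266,.038]), proj("side",[.4421,-.3163,.038]),proj("side",[.5821,-.1181,.038]))
print(sense()["tcp_pos"])
E
python3 -m inch '[{"hand":0,"slide":[0,0,-6],"yaw":0},{"hand":0,"slide":[0,0,-10],"yaw":0},{"hand":0,"slide":[0,0,-13],"yaw":0},{"hand":0,"slide":[0,0,-15.6],"yaw":0},{"hand":0,"slide":[0,0,-15.6],"yaw":0},{"hand":0,"slide":[0,0,-15.6],"yaw":0}]'
```

```text
[265.73310994 294.38572211] [172.4708866 390.3233112] [346.17630767 158.59568177] [261.14083451 204.03234777]
[0.48393976 0.11615257 0.24096893]
time_s: 2.15
tcp_pos: [0.4827, 0.1211, 0.087]
ee_rot: [[0.983, 0.182, 0.001], [0.182, -0.983, 0.0], [0.001, -0.0, -1.0]]
wrist_force: [0.5, 1.0, -0.0]
gripper_width: 0.999
```

```bash
python3 -m inch '[{"hand":1},{"hand":1},{"hand":1},{"hand":1},{"hand":1},{"hand":1}]' || python3 -m inch '[{"hand":1,"slide":[0,0,0],"yaw":0},{"hand":1,"slide":[0,0,0],"yaw":0},{"hand":1,"slide":[0,0,0],"yaw":0},{"hand":1,"slide":[0,0,0],"yaw":0},{"hand":1,"slide":[0,0,0],"yaw":0},{"hand":1,"slide":[0,0,0],"yaw":0}]'
```

```text
time_s: 2.9
tcp_pos: [0.4823, 0.1209, 0.0865]
ee_rot: [[0.983, 0.181, 0.0], [0.181, -0.983, 0.0], [0.001, -0.0, -1.0]]
wrist_force: [-0.2, 0.8, 3.4]
gripper_width: 0.638invalid input
```

```bash
python3 -m inch '[{"hand":1,"slide":[0,0,4],"yaw":0},{"hand":1,"slide":[0,0,8],"yaw":0},{"hand":1,"slide":[2,5,9],"yaw":0},{"hand":1,"slide":[4.5,10,9],"yaw":0},{"hand":1,"slide":[6.5,15,9],"yaw":0},{"hand":1,"slide":[9,20.5,9],"yaw":0},{"hand":1,"slide":[9,20.5,9],"yaw":0},{"hand":1,"slide":[9,20.5,7],"yaw":0},{"hand":1,"slide":[9,20.5,5.5],"yaw":0},{"hand":1,"slide":[9,20.5,5.5],"yaw":0}]'
python3 - <<'E'
from h import *
print(sense()["tcp_pos"])
a=capture("side");b=capture("top")
cv2.imwrite("pics/s2.png",np.hstack([cv2.resize(a[280:480,80:300],None,fx=1.8,fy=1.8),cv2.resize(b[120:320,50:270],None,fx=1.8,fy=1.8)]))
E
```

```text
time_s: 4.15
tcp_pos: [0.5712, 0.3243, 0.1393]
ee_rot: [[0.984, 0.18, -0.004], [0.18, -0.984, -0.003], [-0.004, 0.002, -1.0]]
wrist_force: [-0.4, 0.2, -0.7]
gripper_width: 0.635
[0.57115753 0.32433445 0.13930263]
```

View pics/s2.png

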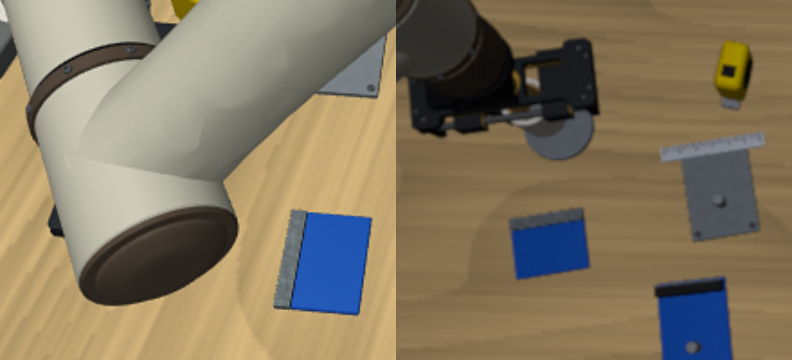

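The roll is held over the round base, and the freed rule post shows at about (229,231), as estimated. I'll lower the roll and let go.

```bash
python3 -m inch '[{"hand":1,"slide":[0,0,-2],"yaw":0},{"hand":1,"slide":[0,0,-4],"yaw":0},{"hand":1,"slide":[0,0,-5.3],"yaw":0},{"hand":1,"slide":[0,0,-5.3],"yaw":0},{"hand":1,"slide":[0,0,-5.3],"yaw":0},{"hand":0,"slide":[0,0,-5.3],"yaw":0},{"hand":0,"slide":[0,0,-5.3],"yaw":0},{"hand":0,"slide":[0,0,-5.3],"yaw":0},{"hand":0,"slide":[0,0,-5.3],"yaw":0},{"hand":0,"slide":[0,0,-5.3],"yaw":0}]'
```

```text
time_s: 5.5
tcp_pos: [0.5722, 0.3258, 0.0883]
ee_rot: [[0.983, 0.181, 0.0], [0.181, -0.983, -0.0], [0.0, 0.0, -1.0]]
wrist_force: [0.2, -0.1, -0.4]
gripper_width: 0.994
```

```bash
python3 -m inch '[{"hand":0,"slide":[0,0,6],"yaw":0},{"hand":0,"slide":[0,0,12],"yaw":0},{"hand":0,"slide":[1.1,-22,14],"yaw":-0.16},{"hand":0,"slide":[1.1,-22,14],"yaw":-0.16},{"hand":0,"slide":[1.1,-22,14],"yaw":-0.16},{"hand":0,"slide":[1.1,-22,14],"yaw":-0.16},{"hand":0,"slide":[1.1,-44.6,10],"yaw":-0.328},{"hand":0,"slide":[1.1,-44.6,10],"yaw":-0.328},{"hand":0,"slide":[1.1,-44.6,10],"yaw":-0.328},{"hand":0,"slide":[1.1,-44.6,10],"yaw":-0.328}]'
python3 - <<'E'
from h import *
s=sense();R=s["ee_rot"];print(s["tcp_pos"],np.degrees(np.arctan2(R[1,1],R[0,1])))
a=capture("side");b=capture("top")
cv2.imwrite("pics/s3.png",np.hstack([cv2.resize(a[160:480,100:320],None,fx=1.8,fy=1.8),cv2.resize(b[100:420,100:320],None,fx=1.8,fy=1.8)]))
print(proj("side",[.5722,.3266,.066]),proj("top",[.5722,.3266,.066]))
E
```

```text
time_s: 6.75
tcp_pos: [0.5826, -0.1228, 0.1878]
ee_rot: [[0.989, -0.147, -0.001], [-0.147, -0.989, -0.0], [-0.001, 0.0, -1.0]]
wrist_force: [0.7, 0.3, -0.7]
gripper_width: 0.999
[ 0.5825527  -0.12276174  0.1877606 ] -98.44902274432316
[168.92704072 382.57352303] [130.25517838 182.9966132 ]
```

View pics/s3.png

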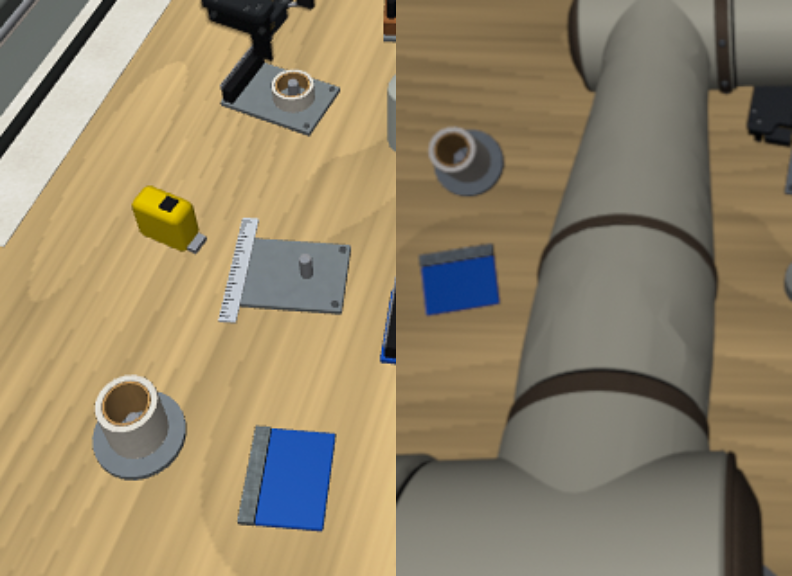

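The tall roll stands seated on the spare base: its ring is at (171,384) in the side view against a predicted (169,383). Now down to the low roll.

```bash
python3 -m inch '[{"hand":0,"slide":[0,0,-5],"yaw":0},{"hand":0,"slide":[0,0,-9],"yaw":0},{"hand":0,"slide":[0,0,-10.6],"yaw":0},{"hand":0,"slide":[0,0,-10.6],"yaw":0},{"hand":0,"slide":[0,0,-10.6],"yaw":0},{"hand":1,"slide":[0,0,-10.6],"yaw":0},{"hand":1,"slide":[0,0,-10.6],"yaw":0},{"hand":1,"slide":[0,0,-10.6],"yaw":0},{"hand":1,"slide":[0,0,-10.6],"yaw":0},{"hand":1,"slide":[0,0,-10.6],"yaw":0}]'
```

```text
time_s: 8.1
tcp_pos: [0.5832, -0.1203, 0.0823]
ee_rot: [[0.989, -0.145, -0.0], [-0.145, -0.989, -0.0], [-0.0, 0.0, -1.0]]
wrist_force: [0.1, 0.9, 1.2]
gripper_width: 0.593
```

```bash
python3 -m inch '[{"hand":1,"slide":[0,0,5],"yaw":0},{"hand":1,"slide":[0,0,10],"yaw":0},{"hand":1,"slide":[0,6,10],"yaw":0.1},{"hand":1,"slide":[0,12,10],"yaw":0.2},{"hand":1,"slide":[-3,18,10],"yaw":0.328},{"hand":1,"slide":[-7,23.8,9],"yaw":0.328},{"hand":1,"slide":[-10.1,23.8,7],"yaw":0.328},{"hand":1,"slide":[-10.1,23.8,5.5],"yaw":0.328},{"hand":1,"slide":[-10.1,23.8,5.5],"yaw":0.328},{"hand":1,"slide":[-10.1,23.8,5.5],"yaw":0.328}]'
```

```text
time_s: 9.35
tcp_pos: [0.4829, 0.1178, 0.1377]
ee_rot: [[0.984, 0.181, 0.001], [0.181, -0.984, 0.0], [0.001, -0.0, -1.0]]
wrist_force: [0.8, 0.5, 0.7]
gripper_width: 0.591
```

```bash
python3 -m inch '[{"hand":1,"slide":[0,0,-2],"yaw":0},{"hand":1,"slide":[0,0,-4],"yaw":0},{"hand":1,"slide":[0,0,-5.3],"yaw":0},{"hand":1,"slide":[0,0,-5.3],"yaw":0},{"hand":1,"slide":[0,0,-5.3],"yaw":0},{"hand":0,"slide":[0,0,-5.3],"yaw":0},{"hand":0,"slide":[0,0,-5.3],"yaw":0},{"hand":0,"slide":[0,0,-5.3],"yaw":0},{"hand":0,"slide":[0,0,-5.3],"yaw":0},{"hand":0,"slide":[0,0,-5.3],"yaw":0}]'
```

```text
time_s: 10.6
tcp_pos: [0.4822, 0.1178, 0.0843]
ee_rot: [[0.983, 0.181, 0.0], [0.181, -0.983, -0.0], [0.0, 0.0, -1.0]]
wrist_force: [-0.6, 1.0, 0.1]
gripper_width: 0.987
```

```bash
python3 -m inch '[{"hand":0,"slide":[0,0,6],"yaw":0},{"hand":0,"slide":[0,0,12],"yaw":0},{"hand":0,"slide":[0,-3,17],"yaw":0},{"hand":0,"slide":[-1,-9,19],"yaw":0},{"hand":0,"slide":[-2,-15,19],"yaw":0},{"hand":0,"slide":[-2,-21,19],"yaw":0.03},{"hand":0,"slide":[-3,-27,19],"yaw":0.068},{"hand":0,"slide":[-3,-33,19],"yaw":0.068},{"hand":0,"slide":[-4,-39,19],"yaw":0.068},{"hand":0,"slide":[-4.5,-43.7,18],"yaw":0.068}]'
python3 -m inch '[{"hand":0,"slide":[0,0,-4],"yaw":0},{"hand":0,"slide":[0,0,-6],"yaw":0},{"hand":0,"slide":[0,0,-6],"yaw":0}]'
python3 - <<'E'
from h import *
s=sense();print(s["joints"].round(0))
a=capture("side");b=capture("top")
cv2.imwrite("pics/s4.png",np.hstack([cv2.resize(a[100:400,200:420],None,fx=1.8,fy=1.8),cv2.resize(b[120:420,280:500],None,fx=1.8,fy=1.8)]))
print(proj("side",[.482,.1175,.032]))
E
```

```text
time_s: 11.85
tcp_pos: [0.4368, -0.3216, 0.2648]
ee_rot: [[0.969, 0.247, 0.002], [0.247, -0.969, -0.001], [0.001, 0.001, -1.0]]
wrist_force: [-0.1, 0.4, 0.5]
gripper_width: 0.997
time_s: 12.22
tcp_pos: [0.4361, -0.3191, 0.2025]
ee_rot: [[0.969, 0.247, -0.004], [0.247, -0.969, 0.002], [-0.004, -0.003, -1.0]]
wrist_force: [0.7, 0.3, 0.7]
gripper_width: 1.0
[-19.  19. -19.  -0. -53. 123.]
[267.88461812 303.23319605]
```

View pics/s4.png

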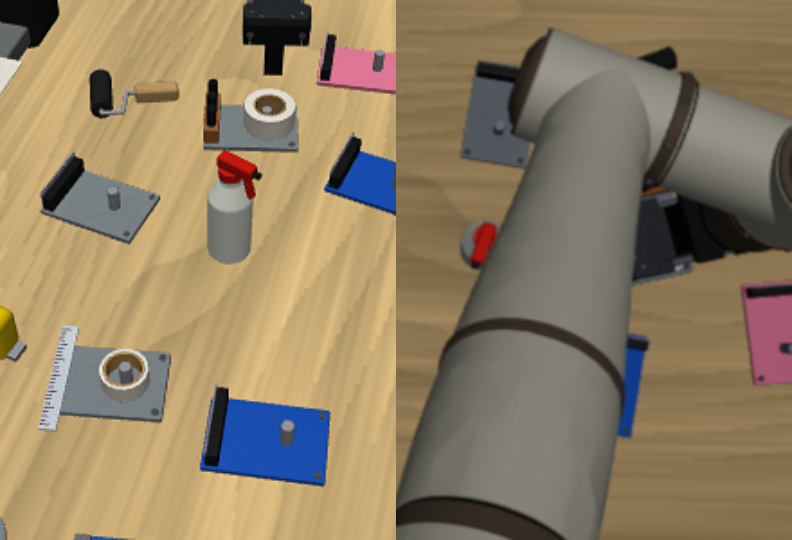

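The low roll is seated on the rule stand, with the post centred in it. The tear post is at (262,205) in the side view, as predicted. Now the big roll.

```bash
python3 -m inch '[{"hand":0,"slide":[0,0,-5],"yaw":0},{"hand":0,"slide":[0,0,-9],"yaw":0},{"hand":0,"slide":[0,0,-11],"yaw":0},{"hand":0,"slide":[0,0,-12],"yaw":0},{"hand":0,"slide":[0,0,-12],"yaw":0},{"hand":1,"slide":[0,0,-12],"yaw":0},{"hand":1,"slide":[0,0,-12],"yaw":0},{"hand":1,"slide":[0,0,-12],"yaw":0},{"hand":1,"slide":[0,0,-12],"yaw":0},{"hand":1,"slide":[0,0,-12],"yaw":0}]'
```

```text
time_s: 13.58
tcp_pos: [0.4375, -0.3194, 0.085]
ee_rot: [[0.969, 0.248, 0.001], [0.248, -0.969, -0.001], [0.001, 0.001, -1.0]]
wrist_force: [-0.5, 0.8, 5.3]
gripper_width: 0.772
```

```bash
python3 -m inch '[{"hand":1,"slide":[0,0,5],"yaw":0},{"hand":1,"slide":[0,0,9],"yaw":0},{"hand":1,"slide":[5,3,10],"yaw":-0.1},{"hand":1,"slide":[10,6,10],"yaw":-0.2},{"hand":1,"slide":[14.5,9,10],"yaw":-0.3},{"hand":1,"slide":[14.5,15,10],"yaw":-0.396},{"hand":1,"slide":[14.5,20.1,9],"yaw":-0.396},{"hand":1,"slide":[14.5,20.1,6],"yaw":-0.396},{"hand":1,"slide":[14.5,20.1,5.5],"yaw":-0.396},{"hand":1,"slide":[14.5,20.1,5.5],"yaw":-0.396}]'
```

```text
time_s: 14.82
tcp_pos: [0.5821, -0.1188, 0.139]
ee_rot: [[0.989, -0.146, -0.001], [-0.146, -0.989, -0.0], [-0.001, 0.0, -1.0]]
wrist_force: [1.0, -0.4, -0.7]
gripper_width: 0.77
```

```bash
python3 -m inch '[{"hand":1,"slide":[0,0,-2],"yaw":0},{"hand":1,"slide":[0,0,-4],"yaw":0},{"hand":1,"slide":[0,0,-5.3],"yaw":0},{"hand":1,"slide":[0,0,-5.3],"yaw":0},{"hand":1,"slide":[0,0,-5.3],"yaw":0},{"hand":0,"slide":[0,0,-5.3],"yaw":0},{"hand":0,"slide":[0,0,-5.3],"yaw":0},{"hand":0,"slide":[0,0,-5.3],"yaw":0},{"hand":0,"slide":[0,0,-5.3],"yaw":0},{"hand":0,"slide":[0,0,-5.3],"yaw":0}]'
```

```text
time_s: 16.08
tcp_pos: [0.5822, -0.1182, 0.0863]
ee_rot: [[0.989, -0.145, 0.0], [-0.145, -0.989, -0.0], [0.0, 0.0, -1.0]]
wrist_force: [-0.1, -0.2, 0.4]
gripper_width: 1.002
```

```bash
python3 -m inch '[{"hand":0,"slide":[0,0,6],"yaw":0},{"hand":0,"slide":[0,0,12],"yaw":0},{"hand":0,"slide":[-1,22,14],"yaw":0.16},{"hand":0,"slide":[-1,22,14],"yaw":0.16},{"hand":0,"slide":[-1,22,14],"yaw":0.16},{"hand":0,"slide":[-1,22,14],"yaw":0.16},{"hand":0,"slide":[-1,44.4,14],"yaw":0.328},{"hand":0,"slide":[-1,44.4,14],"yaw":0.328},{"hand":0,"slide":[-1,44.4,14],"yaw":0.328},{"hand":0,"slide":[-1,44.4,14],"yaw":0.328}]'
python3 - <<'E'
from h import *
a=capture("side");b=capture("top")
cv2.imwrite("pics/s5.png",np.hstack([cv2.resize(a[130:430,160:380],None,fx=1.8,fy=1.8),cv2.resize(b[120:420,280:500],None,fx=1.8,fy=1.8)]))
print(sense()["tcp_pos"])
E
```

```text
time_s: 17.32
tcp_pos: [0.5717, 0.3287, 0.226]
ee_rot: [[0.983, 0.183, 0.0], [0.183, -0.983, 0.0], [0.0, -0.0, -1.0]]
wrist_force: [-0.2, -0.2, -0.8]
gripper_width: 0.998
[0.57170656 0.3295354  0.22551074]
```

View pics/s5.png

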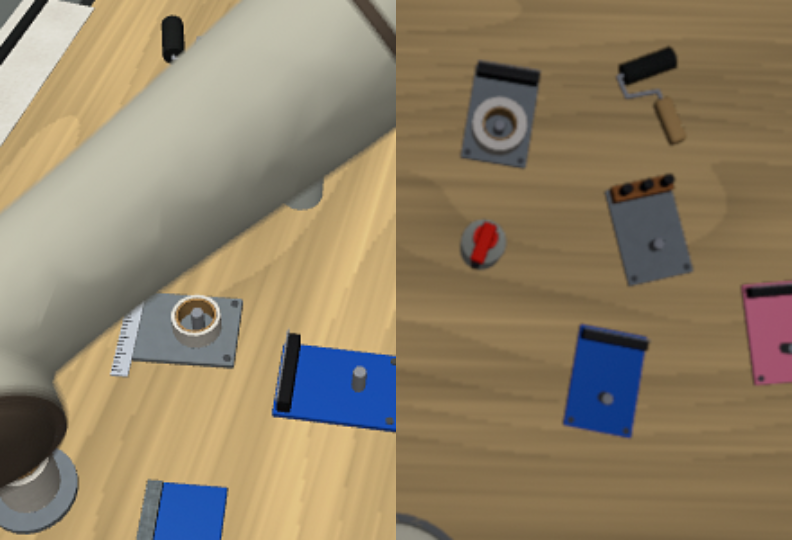

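The big roll is seated and centred on the tear stand. The empty pen post is near (424,255), about 2 px from my earlier guess, so I'll re-measure it while I grasp the tall roll.

```bash
python3 - <<'E'
from h import *
b=capture("top"); g=cv2.cvtColor(b,cv2.COLOR_BGR2GRAY)[244:268,412:440].astype(float)
cv2.imwrite("pics/p.png",cv2.resize(b[225:285,385:465],None,fx=8,fy=8,interpolation=cv2.INTER_CUBIC))
m=g>np.median(g)+18
m[:, :]&=True
n,l,st,c=cv2.connectedComponentsWithStats(m.astype('u1'))
for i in range(1,n):
    u,v=c[i]+[412,244]; print(st[i],u,v,onz("top",u,v,.038))
E
python3 -m inch '[{"hand":0,"slide":[0,0,-5],"yaw":0},{"hand":0,"slide":[0,0,-10],"yaw":0},{"hand":0,"slide":[0,0,-13],"yaw":0},{"hand":0,"slide":[0,0,-13.8],"yaw":0},{"hand":0,"slide":[0,0,-13.8],"yaw":0},{"hand":1,"slide":[0,0,-13.8],"yaw":0},{"hand":1,"slide":[0,0,-13.8],"yaw":0},{"hand":1,"slide":[0,0,-13.8],"yaw":0},{"hand":1,"slide":[0,0,-13.8],"yaw":0},{"hand":1,"slide":[0,0,-13.8],"yaw":0}]'
```

```text
[26  0  2  4  5] 438.8 245.2 [ 0.4619 -0.3438  0.038 ]
time_s: 18.73
tcp_pos: [0.5723, 0.3259, 0.0887]
ee_rot: [[0.983, 0.181, 0.0], [0.181, -0.983, 0.0], [0.0, -0.0, -1.0]]
wrist_force: [-1.3, -0.5, 1.9]
gripper_width: 0.638
```

View pics/p.png

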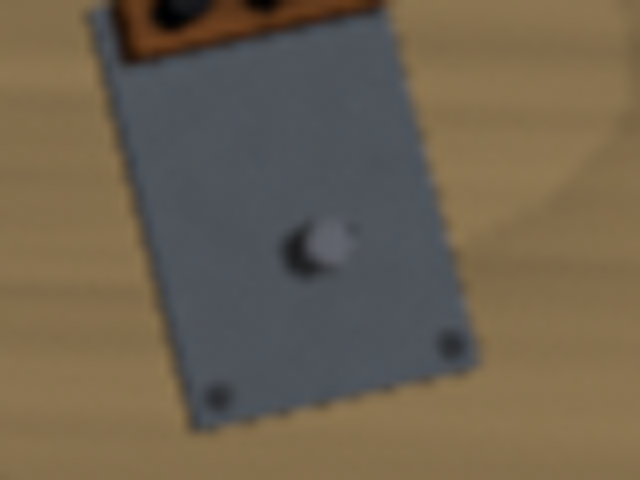

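Pen post top is at (425.7,254.8), which gives about (0.440, -0.315). The tall roll is gripped, so I'll carry it over high.

```bash
python3 -m inch '[{"hand":1,"slide":[0,0,5],"yaw":0},{"hand":1,"slide":[0,0,10],"yaw":0},{"hand":1,"slide":[0,-4,14],"yaw":0},{"hand":1,"slide":[0,-10,16],"yaw":0},{"hand":1,"slide":[0,-16,16],"yaw":0},{"hand":1,"slide":[0,-22,16],"yaw":0},{"hand":1,"slide":[0,-28,16],"yaw":0},{"hand":1,"slide":[0,-34,16],"yaw":0},{"hand":1,"slide":[0,-40,16],"yaw":0.03},{"hand":1,"slide":[0,-46,16],"yaw":0.068}]'
```

```text
time_s: 19.98
tcp_pos: [0.5717, -0.1361, 0.248]
ee_rot: [[0.969, 0.249, -0.0], [0.249, -0.969, 0.0], [-0.0, -0.0, -1.0]]
wrist_force: [1.0, 0.2, -1.4]
gripper_width: 0.635
```

```bash
python3 -m inch '[{"hand":1,"slide":[0,-6,0],"yaw":0},{"hand":1,"slide":[0,-12,0],"yaw":0},{"hand":1,"slide":[-4,-16,0],"yaw":0},{"hand":1,"slide":[-9,-18.1,0],"yaw":0},{"hand":1,"slide":[-13.2,-18.1,-2],"yaw":0},{"hand":1,"slide":[-13.2,-18.1,-6],"yaw":0},{"hand":1,"slide":[-13.2,-18.1,-10],"yaw":0},{"hand":1,"slide":[-13.2,-18.1,-10.5],"yaw":0},{"hand":1,"slide":[-13.2,-18.1,-10.5],"yaw":0},{"hand":1,"slide":[-13.2,-18.1,-10.5],"yaw":0}]'
python3 - <<'E'
from station import sense
s=sense();print(s["tcp_pos"],s["gripper_width"])
E
```

```text
time_s: 21.22
tcp_pos: [0.4413, -0.3156, 0.1449]
ee_rot: [[0.969, 0.248, 0.003], [0.248, -0.969, -0.001], [0.003, 0.002, -1.0]]
wrist_force: [0.6, 0.2, -1.0]
gripper_width: 0.634
[ 0.44130757 -0.31561206  0.14489257] 0.6340062072184737
```

```bash
python3 -m inch '[{"hand":1,"slide":[0,0,-2],"yaw":0},{"hand":1,"slide":[0,0,-4],"yaw":0},{"hand":1,"slide":[0,0,-5.4],"yaw":0},{"hand":1,"slide":[0,0,-5.4],"yaw":0},{"hand":1,"slide":[0,0,-5.4],"yaw":0},{"hand":0,"slide":[0,0,-5.4],"yaw":0},{"hand":0,"slide":[0,0,-5.4],"yaw":0},{"hand":0,"slide":[0,0,-5.4],"yaw":0},{"hand":0,"slide":[0,0,-5.4],"yaw":0},{"hand":0,"slide":[0,0,-5.4],"yaw":0}]'
python3 -m inch '[{"hand":0,"slide":[0,0,6],"yaw":0},{"hand":0,"slide":[0,0,12],"yaw":0},{"hand":0,"slide":[0,0,18],"yaw":0},{"hand":0,"slide":[0,-6,20],"yaw":0},{"hand":0,"slide":[0,-12,20],"yaw":0},{"hand":0,"slide":[0,-18,20],"yaw":0},{"hand":0,"slide":[0,-24,20],"yaw":0},{"hand":0,"slide":[0,-24,20],"yaw":0}]'
python3 - <<'E'
from h import *
cv2.imwrite("pics/f1.png",capture("top"));cv2.imwrite("pics/f2.png",capture("side"))
for p in([.582,-.118,.042],[.44,-.315,.066],[.482,.1177,.032]): print(proj("top",p),proj("side",p))
E
```

```text
time_s: 22.48
tcp_pos: [0.4402, -0.3153, 0.0893]
ee_rot: [[0.969, 0.248, 0.0], [0.248, -0.969, -0.0], [0.0, 0.0, -1.0]]
wrist_force: [-0.4, -0.1, -0.3]
gripper_width: 0.99
time_s: 23.48
tcp_pos: [0.4389, -0.5586, 0.2862]
ee_rot: [[0.97, 0.243, -0.002], [0.243, -0.97, 0.002], [-0.002, -0.002, -1.0]]
wrist_force: [0.2, 0.7, -1.1]
gripper_width: 0.999
[337.27151179 188.17259013] [261.02275054 202.77292271]
[429.21220885 253.25611278] [347.40020614 149.848704  ]
[228.6499042  230.21951407] [267.84818341 303.31893959]
```

View pics/f1.png

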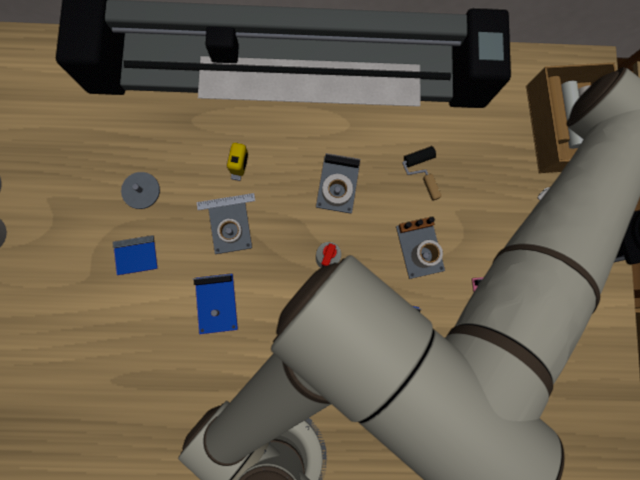

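View pics/f2.png

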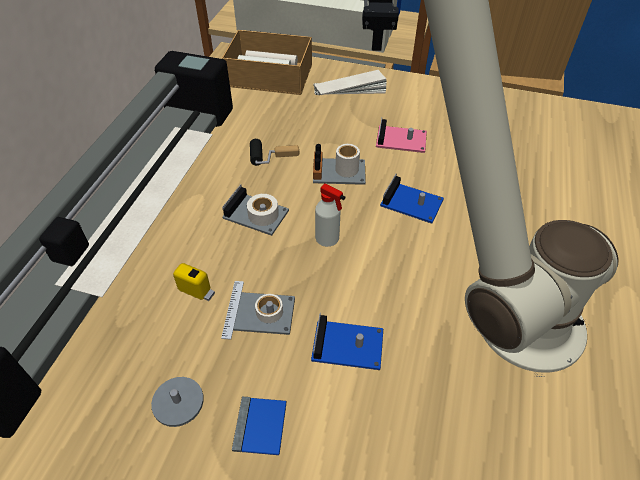

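Both views show the rings where seated rolls should appear. From above the big ring is at (337,188), the tall at (429,254) and the low at (229,230). The spare post at (140,190) is empty, the bystanders haven't moved, and the arm is clear of everything. Handing in.

```bash
python3 -c "
from station import *
print(finish_job())"
```

```text
the job is handed in; nothing more can be done
None
```

The three rolls are on their right stands and the job is handed in, at about 24 s of the 120 s allowed. It reports no verdict, so what follows rests on my own last checks.

- **Moves:** I parked the tall roll on the spare post and let it go there. The low roll then went to the rule stand, the big roll to the tear-bar stand, and the tall roll from the spare post to the pen stand.
- **Rolls:** In the last top and side pictures, all three roll rings lie within about 2 px of where seated rolls should appear. They look upright and over their posts.
- **Rest of the scene:** The spare post is empty. The spray bottle, hand roller and squeegee look unmoved in the pictures, and the arm is clear of everything.
- **Disagreements:** My first estimate of the pen post was about 3 mm off, because a roll covered it. I measured it again once it was free and used the new value. No other check disagreed or failed.

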